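Third hand for a side-fix railing bracket

TASK

Pick up the steel railing bracket (the stub tube with an upright back plate) and be the third hand for the colleague who will bolt it on: hold it upright against the side of the concrete slab edge, its back plate flat on the face and each plate hole over its anchor, with the tube on the outside. Press it on with a steady push of about 12 N (anything from 6 to 20 N is fine) for a few seconds, and finish while still gripping and pressing it there; do not let go. Leave the other things on the bench where they are.

Things in the scene. Friction and masses are not known exactly. Their poses are not given: they have to be found in the camera images.
- bracket_tube (a point): Mid-height of the bracket's tube, on its axis, 60 mm above the bracket's underside. Galvanised tube, 34 mm outside diameter, 120 mm tall, black cap on top; grip it from above, higher than the web. z up along the tube, x from the tube to the back plate and square out of the plate's back face (the side that goes on the concrete), y along the plate's width.
- hole_left (a point): Centre of one of the plate's two 20 mm bolt holes, on the back face of the plate: 53 mm along x, 32 mm along +y from the tube's axis and 45 mm above the bracket's underside. Axes as those of the bracket. It goes over anchor_left.
- hole_right (a point): Centre of the plate's other 20 mm bolt hole, on the back face: 53 mm along x, 32 mm along -y from the tube's axis, 45 mm above the underside. It goes over anchor_right.
- bracket: Railing bracket, 0.5 to 0.8 kg, standing on its tube end and plate edge. Origin on the tube axis at the underside, axes as bracket_tube. Upright back plate 100 wide, 90 tall, 6 mm thick, lower edge level with the underside, back face 53 mm from the tube axis. Web 8 mm thick, 10 to 60 mm above the underside, joins them; above it a 30 mm gap.
- slab: Fixed concrete slab-edge piece, 360 long, 120 mm thick, on two timber bearers; concrete from 30 to 180 mm above the bench. Origin at the centre of its footprint on the bench; y along its length, x square into its anchor face (60 mm from the origin, looking to -x), z up. Bearers: 30 high, 45 mm wide, 120 mm either side of the middle, 10 mm proud of the face.
- slab_face (a point): Point on the slab's anchor face midway between the two anchors, 110 mm above the bench; axes as the slab's. The face is hard and rigid and does not move.
- anchor_left (a point): Mouth of a set steel drop-in anchor (16 mm wide bright ring with a dark 9 mm bore, flush with the concrete) in the slab's anchor face, 32 mm along +y from the middle, 110 mm above the bench.
- anchor_right (a point): Mouth of the other anchor, 32 mm along -y from the middle, 110 mm above the bench.
- flange_center (a point): Bystander: a round floor flange (110 mm disc, 8 mm thick, flat on the bench) with a capped upright stub tube 42 mm in diameter, 112 mm tall overall; this point is on its axis half-way up. Not the part wanted. It and the bracket may change places.
- can_center (a point): Bystander: upright marking-spray can, white with a blue cap, 65 mm in diameter, 190 mm tall with its cap; this point is at its centre.
- box_center (a point): Bystander: carton of anchors with a red top, 120 x 85 mm, 60 mm tall; this point is at its centre.
- spanner: Bystander: open-ended spanner lying flat on the bench; origin under its middle.

How it is judged (in metres and radians):
On the way, in this order (a step that is already met when the one before it is completed fails the run):
1. the bracket is lifted clear of the bench in the gripper (height (world z) of bracket above 0.03 m and contact force between the fingers and bracket above 3 N), for 0.2 s.
2. it is pressed flat on the slab's face, holes over the anchors, with a steady 6 to 20 N for two seconds (distance between hole_left and anchor_left below 0.006 m and distance between hole_right and anchor_right below 0.006 m and angle between the x axis of bracket and the x axis of slab, either way round below 0.06 rad and contact force between bracket and slab between 6 and 20 N and contact force between the fingers and bracket above 3 N), for 2 s.
At the end, for the whole second after the job is handed in: The gripper still holds the bracket off the bench, upright and at rest, back plate flat on the slab's face (0.06 rad), each plate hole within 6 mm of its anchor, pressed on with 6 to 20 N; so for two seconds on the way and through the last second; other things not moved over 3 cm (all of step 2 and angle between bracket's own z axis and vertical below 0.08 rad and linear speed of bracket below 0.01 m/s); the arm keeps its last pose, push and grip.
It fails at once if another thing on the bench is pushed more than 3 cm or knocked over (distance of any of flange_center, can_center, box_center, spanner from where it was at the start of the episode above 0.03 m).
It also fails if it takes over 64 s, if anything falls off the work surface, if the arm or the gripper's body presses on something with over 40 N, if the wrist force passes 120 N, or if a joint passes its speed limit or range.

ROBOT

A 7-joint arm with a two-finger parallel gripper is mounted at the origin on the work surface. World frame = base frame: x ahead of the robot, y to its left, z up, the work surface at z = 0. Lengths are in m, angles in degrees, forces in N, time in s.
With the tool pointing down it reaches from about 0.425 to 0.875 m from the base axis. Payload 4.7 kg.
Tool frame: the origin (TCP) lies between the finger pads; the fingertips stand 8 mm ahead of it and the grasp point (between the pads) lies 11 mm behind it; z points along the fingers, y is the line along which they close (so a half turn about z gives the same grasp; the last joint's range is limited). The gripper opens to 87 mm and grips with 3 to 60 N. Pads are 19 mm wide; open, the fingers measure 117 mm over their backs; the gripper's body (75 mm by 190 mm) begins 51 mm behind the grasp point.
Start: joints at [-72.932, 18.392, -4.016, 83.108, 1.295, 78.541, -3.26], TCP at [0.182, 0.624, 0.231] pointing down, gripper open.
Joint ranges: [-163.93, 163.93], [-17.29, 119.83], [-79.2, 71.16], [3.27, 140.29], [-89.18, 269.18], [5.43, 117.66], [-154.24, 154.24]. Speed limits (degrees/s): [147.25, 147.25, 180, 180, 180, 180, 180].

INTERFACE

Orientations are given as [roll, pitch, yaw] about the fixed x, y, z axes, in that order (R = Rz(yaw) Ry(pitch) Rx(roll)).
In Python, from cell import env, viewer gives the robot as it stands. The module is installed in compiled form; this text tells all that it offers.
- The arm moves only by the tool arm_command, never from a script. Its argument "series" is a list of rows, each a list of 2 entries, a list of its own where there are three numbers: the shift along the tool's x, y, z in mm, then the turn about the tool's z in rad. A call has exactly 5 rows; each row is the pose to reach, as a shift and turn from the pose commanded when the call began, along the tool's axes at that moment; what a row does not reach only later rows make up. A row lasts 1/10 s, in which the tool goes at most 50 mm and 8.59 degrees, less where a joint would pass 70% of its speed; a pose out of reach is approached as far as the arm can. A call with a gripper value outside its range is refused whole. "grip" is the gripper command: -1 is fully open, 1 is shut, values between are in proportion, set as the call begins (left out, the last holds). The fingers move at their own pace and stop on an object; "grip_force" is the grip in N (left out, the last holds). Time passes only in rows, so rows that repeat a pose let the fingers close, or fill a call up. It gives the time, the measured TCP pose, the force, the opening and the grip force at its end, in the units of the state.
- env.get_obs(): the state, without advancing time (a new reading comes with each control period).
- viewer.read_camera(name): name is "scene" or "top" or "wrist"; returns (picture, depth): 400x640x3 uint8, blue, green, red; 400x640 float32, m along the optical axis (not along the pixel's ray), 0 where there is no reading.
- viewer.calibration(name): a dict with "K" (3x3 intrinsics, pixels), "T" (4x4, takes a point from camera to world coordinates); the wrist camera has in their place "hand_eye" (4x4, takes a point from camera to tool coordinates, whose origin is the TCP and whose axes are the flange's). Camera axes: x right, y up, looking along -z (the intrinsics and any distortion apply to the point x, -y, -z); pixel columns grow to the right and rows downward; lengths in m; the calibration is good to about 2 mm. A picture is of the moment at which its call begins: read the wrist's pose just before it. calibration takes no time and is no camera call.
- env.sign_off(): hands the job in; it is judged then, once.
The state is a dict: "time_s": time; "qpos": joint angles; "joint_velocities": joint speeds; "effort": joint torques, N m; "tool_pos": TCP position; "tool_rot": TCP orientation; "force": force on the tool from outside, world axes, zero at the start; "wrist_torque": the same for the moment, N m; "grip_width": finger opening in m; "grasp_force": force on a finger pad.
Only numpy, scipy, OpenCV 4.12 (cv2) and the standard library are available. Lean on these libraries where they do the work, as an engineer would, in place of code of your own. Each camera call takes 0.05 s, during which the arm holds its last target. There are 200 camera calls.

## Working session

There is one attempt and no reset: what is moved stays moved. The work goes in short steps, Python scripts to look and compute and a tool call to move; the robot and the scene stay as the last step left them, time stands still between calls to the robot, and variables do not carry over. Pictures are saved under pics/ and viewed, at most 10 in all, crops included, and the job is handed in when it is done.

Besides the shell and the picture viewer there is one more tool, called after "Call:" as name(argument=value, ...) on one line, values as JSON. arm_command: Moves the arm, as the interface text tells. Its arguments: {"type":"object","properties":{"series":{"type":"array"},"grip":{"type":"number"},"grip_force":{"type":"number"}},"required":["series"]}

```bash
mkdir -p pics
python3 - <<'E'
from cell import env, viewer
import cv2,numpy as np
o=env.get_obs()
for k in ("time_s","tool_pos","tool_rot","force","grip_width","grasp_force"): print(k,o[k])
ims=[]
for n in ("scene","top"):
    p,d=viewer.read_camera(n); np.savez(f"{n}0.npz",p=p,d=d); c=viewer.calibration(n)
    cv2.imwrite(f"pics/{n}0.png",p); print(n,{k:(np.round(v,4).tolist() if k in"KT" else v) for k,v in c.items()},(d>0).mean())
print(viewer.calibration("wrist"))
E
```

```text
time_s 0.0
tool_pos [0.18187937 0.62349294 0.22944653]
tool_rot [-1.79891571e+02  5.51069949e-03  1.63743253e+02]
force [ 0.03021054 -0.13886207  0.66006278]
grip_width 0.0872852200560107
grasp_force 0.0
scene {'K': [[455.5422, 0.0, 315.1033], [0.0, 455.5422, 194.9839], [0.0, 0.0, 1.0]], 'T': [[-0.744, -0.473, 0.4719, 1.1484], [0.668, -0.5394, 0.5126, 0.6387], [0.0121, 0.6967, 0.7173, 1.0031], [0.0, 0.0, 0.0, 1.0]]} 0.99607421875
top {'K': [[440.8664, 0.0, 320.0023], [0.0, 440.8664, 194.3947], [0.0, 0.0, 1.0]], 'T': [[0.0035, 0.9811, -0.1936, 0.3509], [-1.0, 0.005, 0.0072, -0.0005], [0.008, 0.1935, 0.9811, 1.1623], [0.0, 0.0, 0.0, 1.0]]} 0.99607421875
{'K': array([[287.99185453,   0.        , 320.32608113],
       [  0.        , 287.99185453, 198.83876477],
       [  0.        ,   0.        ,   1.        ]]), 'hand_eye': array([[-4.41753230e-04,  9.56231433e-01,  2.92611092e-01,
         7.97206922e-02],
       [ 9.99998730e-01,  8.70494063e-04, -1.33501815e-03,
        -2.08853938e-04],
       [-1.53130253e-03,  2.92610130e-01, -9.56230603e-01,
        -1.54383083e-01],
       [ 0.00000000e+00,  0.00000000e+00,  0.00000000e+00,
         1.00000000e+00]])}
```

View pics/scene0.png

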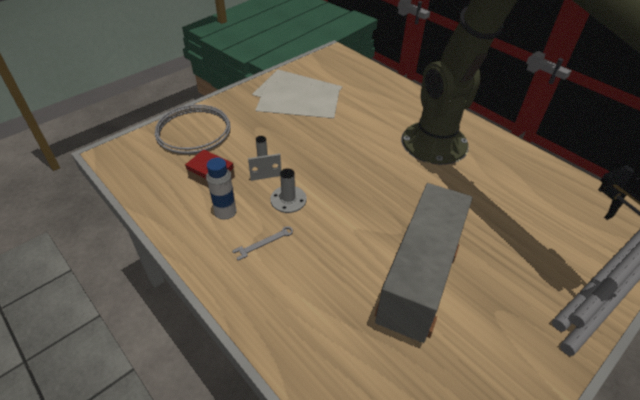

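View pics/top0.png

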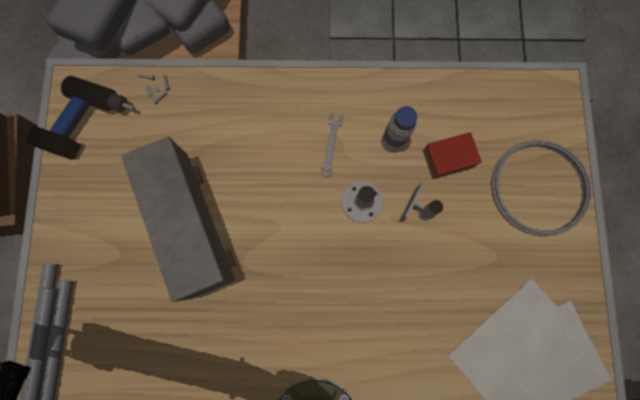

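The bracket is at about (432,208) in the top view, with its plate toward the slab. The slab is at about (180,220), anchor face to the right. Next I measure both from depth.

```bash
cat > h.py <<'E'
import numpy as np, cv2
def cloud(d,K,T):
    v,u=np.indices(d.shape); x=(u-K[0,2])/K[0,0]*d; y=(v-K[1,2])/K[1,1]*d
    return np.stack([x,-y,-d],-1)@T[:3,:3].T+T[:3,3]
def Rt(rot):
    from scipy.spatial.transform import Rotation as R
    return R.from_euler('xyz',rot,degrees=True).as_matrix()
def wristT(o,cal):
    T=np.eye(4);T[:3,:3]=Rt(o["tool_rot"]);T[:3,3]=o["tool_pos"];return T@cal["hand_eye"]
E
python3 - <<'E'
from cell import viewer
from h import *
import cv2
c=viewer.calibration("top");z=np.load("top0.npz");P=cloud(z["d"],c["K"],c["T"])
H=P[...,2]
def rect(m,name):
    n,l,s,_=cv2.connectedComponentsWithStats(m.astype(np.uint8))
    for i in range(1,n):
        if s[i,4]<25: continue
        q=P[l==i]; r=cv2.minAreaRect((q[:,:2]*1000).astype(np.float32))
        print(name,s[i,:],np.round(q.mean(0),3),"rect",np.round(r[0],1),np.round(r[1],1),round(r[2],1))
u=np.indices(H.shape)[1]; v=np.indices(H.shape)[0]
roi=(v>70)&(v<310)&(u>120)&(u<490)
rect(roi&(H>.165)&(H<.195)&(u<260),"slab")
rect(roi&(H>.1)&(H<.14)&(u>300),"tops")
rect(roi&(H>.02)&(H<.1)&(u>300),"low")
rect(roi&(H>.082)&(H<.1)&(u>395)&(u<425),"plate")
print(np.median(H[300:360,300:420]))
E
```

```text
slab [ 122  137  103  165 8612] [0.489 0.324 0.18 ] rect [494.9 327.7] [361.  121.2] 23.0
tops [387 122  26  20 144] [ 0.708 -0.198  0.119] rect [ 713.8 -202.4] [64.3 29.6] 66.6
tops [358 186  18  18 244] [ 0.559 -0.122  0.111] rect [ 559.8 -121.9] [40.6 40.8] 88.5
tops [428 200  16  15 185] [ 0.527 -0.286  0.118] rect [ 528.3 -287.8] [33.  32.1] 26.1
low [383 128  27  23 247] [ 0.708 -0.197  0.063] rect [ 714.2 -200.5] [64.1 29.8] 62.2
low [ 425  132   57   46 1721] [ 0.677 -0.354  0.058] rect [ 681.  -358.1] [ 87.8 123.7] 16.6
low [401 182  35  39 407] [ 0.54  -0.255  0.065] rect [ 537.4 -271.5] [ 68.9 100.2] 62.0
low [356 195  16  14  97] [ 0.546 -0.114  0.061] rect [ 549.6 -116.3] [41.  17.6] 60.2
plate [396 138  14   6  26] [ 0.7   -0.215  0.092] rect [ 701.9 -217.7] [ 5.7 33.7] 12.8
plate [405 182  20  36 120] [ 0.55  -0.243  0.089] rect [ 551.7 -244.4] [  6.9 100.2] 61.6
-0.0006194064898796814
```

```bash
cat >> h.py <<'E'
def go(p,yaw,q,qy):
    a=np.radians(yaw);c,s=np.cos(a),np.sin(a);d=np.subtract(q,p)
    return np.round([d[0]*c+d[1]*s, d[0]*s-d[1]*c, -d[2], np.radians(-(((qy-yaw)+180)%360-180))],3)
E
python3 - <<'E'
from h import *
W=[(182,623,230,163.7),(330,520,300,128.7),(480,350,300,93.7),(570,180,260,58.7),(596,88,200,23.7)]
for a,b in zip(W,W[1:]): print(go(a[:3],a[3],b[:3],b[3]))
E
```

```text
[-170.96   -57.321  -70.       0.611]
[-226.46    10.773    0.       0.611]
[-175.454   78.842   40.       0.611]
[-65.103  70.012  60.      0.611]
```

Call:
arm_command(series=[[[-34,-11,-14],0.122],[[-68,-23,-28],0.244],[[-102,-34,-42],0.366],[[-136,-46,-56],0.488],[[-171,-57,-70],0.611]], grip=-1)

```text
time_s: 0.6
tool_pos: [0.331, 0.5202, 0.3007]
tool_rot: [-180.0, 0.0, 128.5]
force: [0.1, 0.9, -0.1]
grip_width: 0.0875
grasp_force: 0.0
```

Call:
arm_command(series=[[[-45,2,0],0.122],[[-90,4,0],0.244],[[-136,6,0],0.366],[[-181,9,0],0.488],[[-226,11,0],0.611]])

```text
time_s: 1.1
tool_pos: [0.4811, 0.3503, 0.3002]
tool_rot: [-180.0, 0.0, 93.4]
force: [-0.1, -0.3, 0.2]
grip_width: 0.0871
grasp_force: 0.0
```

Call:
arm_command(series=[[[-35,16,8],0.122],[[-70,32,16],0.244],[[-105,47,24],0.366],[[-140,63,32],0.488],[[-175,79,40],0.611]])

```text
time_s: 1.6
tool_pos: [0.5706, 0.181, 0.2599]
tool_rot: [-180.0, 0.0, 58.4]
force: [0.2, 0.6, -0.6]
grip_width: 0.0872
grasp_force: 0.0
```

Call:
arm_command(series=[[[-16,17,15],0.14],[[-32,35,30],0.28],[[-49,52,45],0.42],[[-65,70,60],0.56],[[-65,70,60],0.611]])

```text
time_s: 2.1
tool_pos: [0.5956, 0.0852, 0.198]
tool_rot: [179.9, 0.3, 23.1]
force: [-0.2, -0.1, -0.2]
grip_width: 0.087
grasp_force: 0.0
```

Run:
```python
from cell import env,viewer
from h import *
cal=viewer.calibration("wrist"); 
viewer.read_camera("wrist")
o=env.get_obs(); p,d=viewer.read_camera("wrist"); T=wristT(o,cal); print(o["tool_pos"],o["tool_rot"])
np.savez("w1.npz",p=p,d=d,T=T,K=cal["K"]); cv2.imwrite("pics/w1.png",p)
P=cloud(d,cal["K"],T)
m=(P[...,2]>.06)&(P[...,2]<.165)&(P[...,1]>.1)&(d>0)
q=P[m]; n=np.linalg.svd(q-q.mean(0),full_matrices=False)
print(m.sum(),q.mean(0),n[2][2],n[1]/np.sqrt(m.sum()), np.degrees(np.arctan2(n[2][2][1],n[2][2][0])))
```

```text
[0.59581308 0.08767776 0.19888275] [179.96135268   0.18810796  23.22681708]
25860 [0.57966239 0.29891796 0.11741638] [ 3.93036942e-01 -9.19522561e-01  4.71042695e-04] [0.05417859 0.02891428 0.00060764] -66.85639798483759
```

View pics/w1.png

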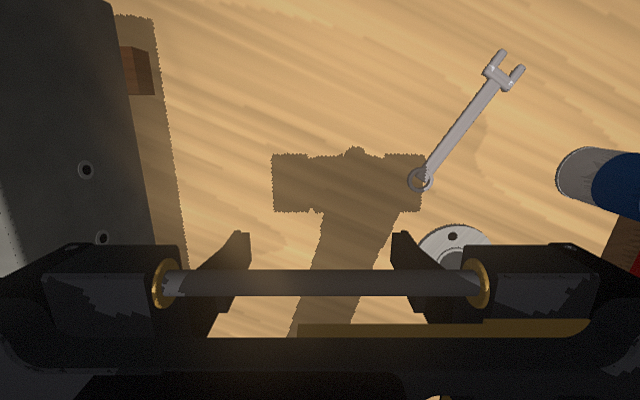

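The view shows both anchor rings on the slab face, at about (86,169) and (102,237).

Run:
```python
from h import *
z=np.load("w1.npz");p,d,T,K=(z[k] for k in"pdTK");g=cv2.cvtColor(p,cv2.COLOR_BGR2GRAY)
n=np.array([.393,-.9195,0]);n/=np.linalg.norm(n);c0=np.array([.57966,.29892,.11742]);A=[]
for u,v in((86,169),(102,237)):
    w=g[v-13:v+14,u-13:u+14]; k=cv2.threshold(w,0,255,cv2.THRESH_OTSU)[1]
    N,l,s,c=cv2.connectedComponentsWithStats(k); i=1+np.argmax(s[1:,4]); b=cv2.minAreaRect(np.argwhere(l==i)[:,::-1].astype(np.float32))
    uv=np.array(b[0])+[u-13,v-13]; r=T[:3,:3]@[(uv[0]-K[0,2])/K[0,0],-(uv[1]-K[1,2])/K[1,1],-1]
    t=((c0-T[:3,3])@n)/(r@n); X=T[:3,3]+t*r; A.append(X); print(uv,b[1],X)
print(np.linalg.norm(A[0]-A[1]),(A[0]+A[1])/2)
m=(A[0]+A[1])/2; print("tube", m+.053*n)
print(go((596,88,199),23.2,(590,-60,240),40)); print(go((590,-60,240),40,(528-60*np.cos(np.radians(61.7))*0,-288,240),61.7))
```

```text
[ 86. 169.] (26.0, 26.0) [0.54731125 0.28509394 0.10919177]
[102. 234.] (20.0, 26.0) [0.49144555 0.2612166  0.10873526]
0.06075617138533297 [0.5193784  0.27315527 0.10896351]
tube [0.54020814 0.22442005 0.10896351]
[-63.818 133.668 -41.     -0.293]
[-194.05   134.805   -0.      -0.379]
```

Call:
arm_command(series=[[[-13,27,-8],-0.06],[[-26,54,-16],-0.12],[[-39,81,-24],-0.18],[[-52,108,-33],-0.24],[[-64,134,-41],-0.293]])

```text
time_s: 2.7
tool_pos: [0.5918, -0.058, 0.2423]
tool_rot: [180.0, -0.1, 40.8]
force: [1.2, -0.4, -0.7]
grip_width: 0.0873
grasp_force: 0.0
```

Call:
arm_command(series=[[[-39,27,0],-0.076],[[-78,54,0],-0.152],[[-116,81,0],-0.228],[[-155,108,0],-0.304],[[-194,135,0],-0.379]])

```text
time_s: 3.2
tool_pos: [0.532, -0.287, 0.242]
tool_rot: [180.0, -0.1, 62.6]
force: [0.2, -0.2, 0.3]
grip_width: 0.0869
grasp_force: 0.0
```

Run:
```python
from cell import env,viewer
from h import *
cal=viewer.calibration("wrist"); 
for _ in range(4): viewer.read_camera("wrist")
o=env.get_obs(); p,d=viewer.read_camera("wrist"); T=wristT(o,cal); print(o["time_s"],o["tool_pos"],o["tool_rot"],o["force"],o["qpos"])
np.savez("w2.npz",p=p,d=d,T=T,K=cal["K"]); cv2.imwrite("pics/w2.png",p)
P=cloud(d,cal["K"],T);H=P[...,2]
near=(abs(P[...,0]-.54)<.09)&(abs(P[...,1]+.27)<.09)
for nm,m in(("cap",near&(H>.105)&(H<.13)),("plate",near&(H>.082)&(H<.1))):
    N,l,s,c=cv2.connectedComponentsWithStats(m.astype(np.uint8))
    for i in range(1,N):
        if s[i,4]>60: r=cv2.minAreaRect((P[l==i][:,:2]*1000).astype(np.float32)); print(nm,s[i],r, P[l==i].mean(0))
```

```text
3.4 [ 0.53160388 -0.28730636  0.24178403] [ 1.79979820e+02 -3.22789008e-02  6.21214456e+01] [-1.30844322  0.21759009 -0.01596347] [-8.66320429 14.70758761 41.5629896  90.44067859 -9.92855387 78.59849755
  6.05449592]
cap [302 178  33  36 924] ((529.1991577148438, -288.26104736328125), (33.47224426269531, 32.91285705566406), 12.488658905029297) [ 0.52994923 -0.28700426  0.11918033]
plate [271 141  95   6 566] ((552.8098754882812, -243.98171997070312), (5.445627212524414, 99.22120666503906), 62.12281036376953) [ 0.55269478 -0.24387326  0.0899014 ]
plate [304 174  30  15  97] ((534.9874877929688, -279.0923767089844), (11.937012672424316, 32.003448486328125), 58.98944854736328) [ 0.53642339 -0.27683996  0.09125617]
```

View pics/w2.png

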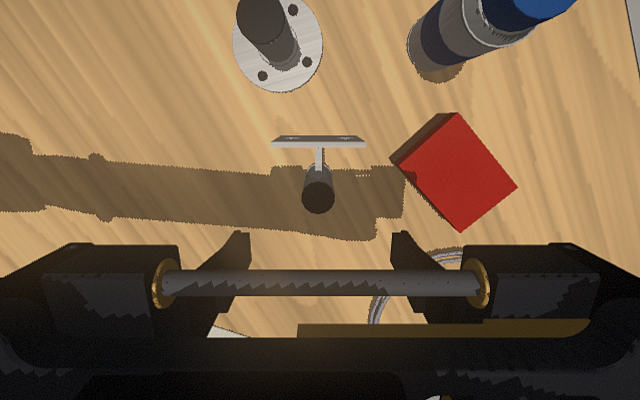

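The cap is centred at (318,197), in line between the fingers, with the plate edge square to the tool at row 141. I'll descend.

Call:
arm_command(series=[[[-2,-2,35],0],[[-2,-2,70],0],[[-2,-2,105],0],[[-2,-2,135],0],[[-2,-2,165],0]])

```text
time_s: 3.95
tool_pos: [0.5306, -0.284, 0.0751]
tool_rot: [-180.0, -0.1, 62.5]
force: [0.2, -0.1, 0.5]
grip_width: 0.0867
grasp_force: 0.0
```

Call:
arm_command(series=[[[0,0,0],0],[[0,0,0],0],[[0,0,0],0],[[0,0,0],0],[[0,0,0],0]], grip=1, grip_force=55)

```text
time_s: 4.45
tool_pos: [0.5301, -0.2875, 0.078]
tool_rot: [179.9, -0.0, 62.2]
force: [-0.4, 1.0, -0.2]
grip_width: 0.0547
grasp_force: 0.0
```

Call:
arm_command(series=[[[0,0,0],0],[[0,0,0],0],[[0,0,0],0],[[0,0,0],0],[[0,0,0],0]])

```text
time_s: 4.95
tool_pos: [0.5291, -0.2872, 0.0767]
tool_rot: [-180.0, -0.0, 62.2]
force: [-1.6, 1.2, 2.6]
grip_width: 0.033
grasp_force: 55.0
```

Run:
```python
from h import *
W=[(529,-287,240,62.2),(600,-70,240,87),(559,150,240,113.1)]
for a,b in zip(W,W[1:]): print(go(a[:3],a[3],b[:3],b[3]))
```

```text
[225.068 -38.401   0.     -0.433]
[217.553 -52.458   0.     -0.456]
```

Call:
arm_command(series=[[[0,0,-15],0],[[0,0,-40],0],[[0,0,-80],0],[[0,0,-120],0],[[0,0,-163],0]])

```text
time_s: 5.45
tool_pos: [0.5281, -0.2869, 0.2401]
tool_rot: [-179.9, 0.0, 62.2]
force: [1.1, -0.5, -5.9]
grip_width: 0.0331
grasp_force: 55.0
```

Call:
arm_command(series=[[[0,0,0],0],[[0,0,0],0],[[0,0,0],0],[[0,0,0],0],[[0,0,0],0]])

```text
time_s: 5.95
tool_pos: [0.5284, -0.2868, 0.2377]
tool_rot: [-179.8, 0.0, 62.2]
force: [1.5, 0.1, -5.5]
grip_width: 0.0333
grasp_force: 55.0
```

Lifted, with about 5.6 N of weight on the wrist. I'll carry it slowly to a standoff from the face.

Call:
arm_command(series=[[[25,-4,0],-0.043],[[50,-8,0],-0.086],[[75,-12,0],-0.13],[[100,-17,0],-0.173],[[125,-21,0],-0.24]])

```text
time_s: 6.45
tool_pos: [0.5693, -0.1649, 0.2393]
tool_rot: [-180.0, -0.0, 76.2]
force: [-0.5, -0.6, -5.6]
grip_width: 0.0332
grasp_force: 55.0
```

Call:
arm_command(series=[[[25,0,0],-0.04],[[50,0,0],-0.08],[[70,0,0],-0.12],[[90,0,0],-0.16],[[102,0,0],-0.193]])

```text
time_s: 6.95
tool_pos: [0.5942, -0.0653, 0.2395]
tool_rot: [180.0, -0.0, 87.3]
force: [0.2, -0.7, -6.7]
grip_width: 0.0332
grasp_force: 55.0
```

Call:
arm_command(series=[[[30,-7,0],-0.065],[[60,-14,0],-0.13],[[90,-21,0],-0.195],[[120,-29,0],-0.26],[[150,-36,0],-0.325]])

```text
time_s: 7.45
tool_pos: [0.5652, 0.0842, 0.2397]
tool_rot: [180.0, 0.0, 105.8]
force: [0.2, 0.1, -6.7]
grip_width: 0.0335
grasp_force: 55.0
```

Run:
```python
from cell import env,viewer
from h import *
viewer.read_camera("top")
L=[]
for _ in range(4):
    viewer.read_camera("wrist"); o=env.get_obs(); L.append(np.r_[o["tool_pos"]*1000,o["tool_rot"][2],o["force"]])
m=np.mean(L,0); print(o["time_s"],m, np.std(L,0)); print(go(m[:3],m[3],(559,150,240),113.1))
```

```text
7.7 [ 5.65117364e+02  8.60831616e+01  2.39480208e+02  1.05888894e+02
  6.24944799e-02 -3.01404847e-01 -6.22184210e+00] [0.51088123 2.96827596 0.1043944  0.22667025 0.46257922 0.6640115
 0.51539647]
[63.15  11.615 -0.52  -0.126]
```

Call:
arm_command(series=[[[18,3,0],-0.03],[[36,6,0],-0.06],[[54,9,0],-0.09],[[70,10,0],-0.126],[[84,11,0],-0.126]])

```text
time_s: 8.2
tool_pos: [0.5529, 0.1696, 0.2394]
tool_rot: [-180.0, -0.0, 113.0]
force: [0.9, 0.9, -5.9]
grip_width: 0.0332
grasp_force: 55.0
```

Call:
arm_command(series=[[[0,0,20],0],[[0,0,45],0],[[0,0,70],0],[[0,0,90],0],[[0,0,97],0]])

```text
time_s: 8.7
tool_pos: [0.5516, 0.1676, 0.14]
tool_rot: [-179.7, 0.0, 112.9]
force: [-2.2, -1.3, -6.5]
grip_width: 0.0333
grasp_force: 55.0
```

Call:
arm_command(series=[[[0,0,0],0],[[0,0,0],0],[[0,0,0],0],[[0,0,0],0],[[0,0,0],0]])

```text
time_s: 9.2
tool_pos: [0.5538, 0.1677, 0.1434]
tool_rot: [179.9, -0.0, 112.9]
force: [-1.3, -0.7, -6.4]
grip_width: 0.0329
grasp_force: 55.0
```

Run:
```python
from cell import env,viewer
from h import *
cal=viewer.calibration("wrist");L=[]
for _ in range(8):
    p,d=viewer.read_camera("wrist"); o=env.get_obs(); L.append(np.r_[o["tool_pos"]*1000,o["tool_rot"],o["force"]])
m=np.mean(L,0); print(o["time_s"],np.round(m,2), np.round(np.std(L,0),2))
np.savez("w3.npz",p=p,d=d,K=cal["K"],m=m); cv2.imwrite("pics/w3.png",p)
P=cloud(d,cal["K"],cal["hand_eye"])*1000 # tool frame, mm
# face of slab/plate in tool frame
W=(Rt(m[3:6])@P.reshape(-1,3).T).T.reshape(P.shape)+m[:3]
pl=(abs(P[...,0]-50)<7)&(abs(P[...,1])<60)&(P[...,2]>-30)&(P[...,2]<80)
q=P[pl]; r=cv2.minAreaRect(q[:,:2].astype(np.float32)); print("plate tool-frame",pl.sum(),r,q.min(0),q.max(0))
b=P[pl&(P[...,2]>0)]
b=b[b[:,2]>-5]; s=np.linalg.svd(b-b.mean(0),full_matrices=False); print(b.mean(0),s[2][2],s[1]/len(b)**.5)
```

```text
9.6 [ 5.5352e+02  1.6756e+02  1.4275e+02  1.7998e+02 -0.0000e+00  1.1286e+02
 -1.4000e-01  2.5000e-01 -6.4800e+00] [0.1  0.03 0.2  0.02 0.   0.   0.56 0.51 0.42]
plate tool-frame 6004 ((48.055267333984375, 0.6081581115722656), (6.296942234039307, 100.3477783203125), 0.07771214842796326) [ 44.86906367 -49.5621001  -15.54049764] [51.25488919 50.78567502 78.177326  ]
[50.72979385  0.28807093 31.55357085] [-9.99998030e-01 -1.87847324e-03 -6.40654284e-04] [29.15537022 21.3801311   0.50118643]
```

View pics/w3.png

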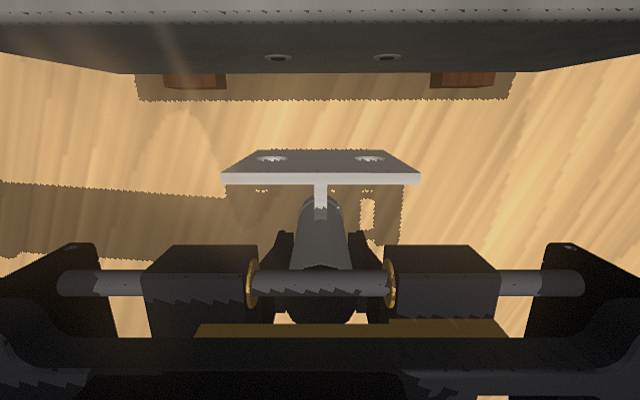

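The view shows the anchors at (278,57) and (387,57), and the plate holes at (272,158) and (370,158). I can measure the remaining offset directly in the tool frame.

Run:
```python
from cell import viewer
from h import *
z=np.load("w3.npz");p,d,K=(z[k] for k in"pdK");T=viewer.calibration("wrist")["hand_eye"]
P=cloud(d,K,T)*1000
roi=np.zeros(d.shape,bool);roi[30:68,170:500]=1
def fit(q):
    s=np.linalg.svd(q-q.mean(0),full_matrices=False);n=s[2][2];return q.mean(0),n*np.sign(n[0]),s[1][2]/len(q)**.5
q=P[roi&(d>0)];c,n,e=fit(q); q=q[abs((q-c)@n)<2]; c,n,e=fit(q); print("face",c,n,e)
pts=q;
def ray(u,v,c,n):
    r=T[:3,:3]@[(u-K[0,2])/K[0,0],-(v-K[1,2])/K[1,1],-1];o=T[:3,3]*1000;return o+r*((c-o)@n)/(r@n)
b=P[(abs(P[...,0]-50.5)<2)&(abs(P[...,1])<55)&(P[...,2]>5)&(P[...,2]<75)];cb,nb,e=fit(b);print("back",cb,nb,e)
A=[ray(u,57,c,n) for u in(278,387)];B=[ray(u,158,cb,nb) for u in(272,370)]
print("anch",A,"holes",B); print("plate z",b[:,2].max())
cv2.imwrite("pics/w3c.png",cv2.resize(p[40:175,220:430],None,fx=3.6,fy=3.6,interpolation=cv2.INTER_CUBIC))
```

```text
face [110.82281988   8.57804004  16.01539611] [ 9.99988936e-01 -4.60512985e-03 -9.59871678e-04] 0.19213163689162838
back [50.76481871  0.56002139 34.1699087 ] [ 9.99998698e-01  1.60817636e-03 -1.31543740e-04] 0.40435766707737775
anch [array([110.68783842, -24.59153652,  34.52853992]), array([110.99086918,  40.81850917,  36.40968549])] holes [array([ 50.81468112, -30.65439289,  31.61607794]), array([50.71263824, 32.82564496, 31.95318727])]
plate z 74.7335337362437
```

View pics/w3c.png

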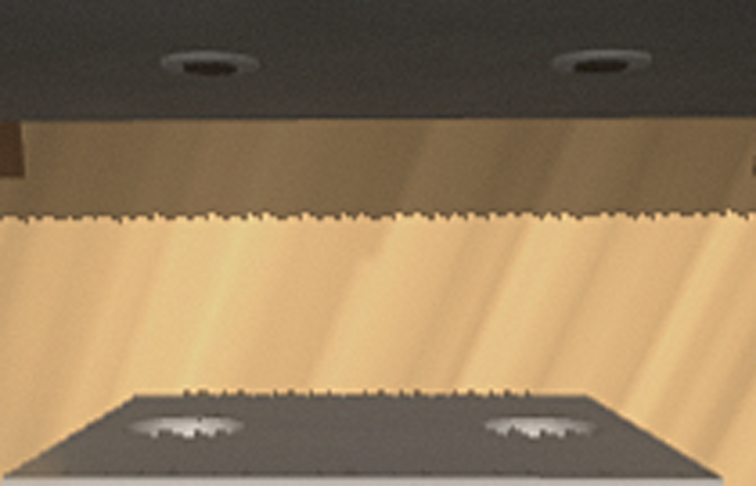

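Call:
arm_command(series=[[[8,3,0],-0.003],[[18,7.5,1],-0.006],[[30,7.5,1],-0.006],[[42,7.5,1],-0.006],[[50,7.5,1],-0.006]])

```text
time_s: 10.1
tool_pos: [0.5398, 0.2189, 0.1414]
tool_rot: [-180.0, -0.1, 113.3]
force: [0.5, 0.1, -5.7]
grip_width: 0.0331
grasp_force: 55.0
```

Call:
arm_command(series=[[[0,0,0],0],[[0,0,0],0],[[0,0,0],0],[[0,0,0],0],[[0,0,0],0]])

```text
time_s: 10.6
tool_pos: [0.5412, 0.216, 0.1416]
tool_rot: [180.0, 0.0, 113.2]
force: [-0.6, 0.2, -5.7]
grip_width: 0.0332
grasp_force: 55.0
```

```bash
cat > st.py <<'E'
from cell import env,viewer
from h import *
def st(n=8):
    L=[]
    for _ in range(n):
        p,d=viewer.read_camera("wrist"); o=env.get_obs(); L.append(np.r_[o["tool_pos"]*1000,o["tool_rot"],o["force"],o["wrist_torque"],o["grasp_force"]])
    m=np.mean(L,0); a=np.radians(m[5]); print("t",o["time_s"],np.round(m,2),"push",-(m[6]*np.cos(a)+m[7]*np.sin(a)),"lat",m[6]*np.sin(a)-m[7]*np.cos(a)); return p,d,m
E
python3 - <<'E'
from st import *
p,d,m=st(); P=cloud(d,viewer.calibration("wrist")["K"],viewer.calibration("wrist")["hand_eye"])*1000
pl=(abs(P[...,0]-48)<5)&(abs(P[...,1])<60)&(P[...,2]>-20)&(P[...,2]<-8)
print(cv2.minAreaRect(P[pl][:,:2].astype(np.float32)))
cv2.imwrite("pics/w4.png",p)
E
```

```text
t 11.0 [ 5.4101e+02  2.1636e+02  1.4159e+02  1.8000e+02 -0.0000e+00  1.1319e+02
 -1.0000e-02  2.3000e-01 -6.4700e+00 -1.6000e-01 -3.0000e-02 -1.0000e-02
  5.5000e+01] push -0.2198798838578759 lat 0.08052039068701598
((47.965145111083984, 0.48494720458984375), (6.376431941986084, 100.21074676513672), 0.12785619497299194)
```

View pics/w4.png

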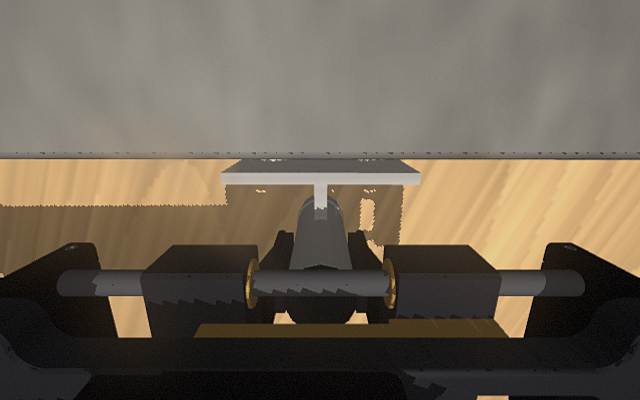

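The plate is about 10 mm from the face and parallel to it. I'll close in gently.

Call:
arm_command(series=[[[2,0,0],0],[[4,0,0],0],[[6,0,0],0],[[7,0,0],0],[[8,0,0],0]])

```text
time_s: 11.5
tool_pos: [0.5377, 0.2241, 0.1416]
tool_rot: [180.0, -0.0, 113.2]
force: [-0.5, -0.7, -6.0]
grip_width: 0.0329
grasp_force: 55.0
```

Call:
arm_command(series=[[[0.2,0,0],0],[[0.4,0,0],0],[[0.6,0,0],0],[[0.8,0,0],0],[[1,0,0],0]])

```text
time_s: 12.0
tool_pos: [0.5374, 0.2247, 0.1416]
tool_rot: [180.0, -0.0, 113.2]
force: [-1.0, -0.2, -6.7]
grip_width: 0.033
grasp_force: 55.0
```

Call:
arm_command(series=[[[0.2,0,0],0],[[0.4,0,0],0],[[0.6,0,0],0],[[0.8,0,0],0],[[1,0,0],0]])

```text
time_s: 12.5
tool_pos: [0.537, 0.2257, 0.1416]
tool_rot: [180.0, 0.0, 113.2]
force: [-0.7, -0.6, -6.0]
grip_width: 0.0333
grasp_force: 55.0
```

```bash
python3 -c "
from st import *
st(6)"
```

```text
t 12.8 [ 5.3700e+02  2.2571e+02  1.4158e+02  1.8000e+02  0.0000e+00  1.1321e+02
 -3.0000e-02 -1.3000e-01 -6.6300e+00 -1.8000e-01 -2.0000e-02 -1.0000e-02
  5.5000e+01] push 0.10539326790517144 lat -0.08225217343777924
```

Call:
arm_command(series=[[[0.1,0,0],0],[[0.2,0,0],0],[[0.3,0,0],0],[[0.4,0,0],0],[[0.5,0,0],0]])

```text
time_s: 13.3
tool_pos: [0.537, 0.2258, 0.1416]
tool_rot: [180.0, 0.0, 113.2]
force: [0.9, -1.8, -5.8]
grip_width: 0.0332
grasp_force: 55.0
```

Call:
arm_command(series=[[[0.1,0,0],0],[[0.2,0,0],0],[[0.3,0,0],0],[[0.4,0,0],0],[[0.5,0,0],0]])

```text
time_s: 13.8
tool_pos: [0.537, 0.2258, 0.1416]
tool_rot: [180.0, 0.1, 113.2]
force: [1.8, -4.3, -5.5]
grip_width: 0.0331
grasp_force: 55.0
```

```bash
python3 -c "
from st import *
st(4)"
```

```text
t 14.0 [ 5.3699e+02  2.2580e+02  1.4164e+02  1.7999e+02  6.0000e-02  1.1317e+02
  1.7400e+00 -4.6000e+00 -5.7100e+00 -1.1500e+00 -4.4000e-01  9.0000e-02
  5.5000e+01] push 4.9115370592072365 lat -0.21344286962985892
```

In contact at about 5 N, with a stiffness of roughly 5 N/mm. I'll add about 1.3 mm.

Call:
arm_command(series=[[[0.2,0,0],0],[[0.4,0,0],0],[[0.6,0,0],0],[[0.8,0,0],0],[[0.8,0,0],0]])

```text
time_s: 14.5
tool_pos: [0.537, 0.2258, 0.1417]
tool_rot: [180.0, 0.1, 113.1]
force: [2.2, -6.1, -4.8]
grip_width: 0.0331
grasp_force: 55.0
```

Call:
arm_command(series=[[[0.1,0,0],0],[[0.2,0,0],0],[[0.4,0,0],0],[[0.5,0,0],0],[[0.5,0,0],0]])

```text
time_s: 15.0
tool_pos: [0.537, 0.2258, 0.1417]
tool_rot: [180.0, 0.1, 113.1]
force: [2.7, -6.6, -4.9]
grip_width: 0.033
grasp_force: 55.0
```

Run:
```python
from st import *
p,d,m=st(6); c=viewer.calibration("wrist"); P=cloud(d,c["K"],c["hand_eye"])*1000
pl=(abs(P[...,0]-48)<4.5)&(abs(P[...,1])<60)&(P[...,2]>-20)&(P[...,2]<-8)
print(cv2.minAreaRect(P[pl][:,:2].astype(np.float32)),np.median(P[pl][:,2]))
```

```text
t 15.3 [ 5.3699e+02  2.2583e+02  1.4170e+02  1.7999e+02  1.4000e-01  1.1312e+02
  3.1700e+00 -6.6600e+00 -5.4100e+00 -1.5700e+00 -5.8000e-01  1.1000e-01
  5.5000e+01] push 7.366827336761198 lat 0.3034742375700059
((45.155128479003906, 0.47660064697265625), (0.8805784583091736, 99.7450942993164), 0.17016015946865082) -13.44950593191091
```

Call:
arm_command(series=[[[0.3,0,0],0],[[0.6,0,0],0],[[0.9,0,0],0],[[1.0,0,0],0],[[1.0,0,0],0]])

```text
time_s: 15.8
tool_pos: [0.537, 0.2258, 0.1417]
tool_rot: [180.0, 0.2, 113.1]
force: [3.9, -7.9, -4.2]
grip_width: 0.0334
grasp_force: 55.0
```

Call:
arm_command(series=[[[0.2,0,0],0],[[0.4,0,0],0],[[0.6,0,0],0],[[0.8,0,0],0],[[0.8,0,0],0]])

```text
time_s: 16.3
tool_pos: [0.537, 0.2258, 0.1418]
tool_rot: [180.0, 0.3, 113.1]
force: [4.8, -9.9, -5.3]
grip_width: 0.0331
grasp_force: 55.0
```

Run:
```python
from st import *
p,d,m=st(6)
```

```text
t 16.6 [ 5.3698e+02  2.2582e+02  1.4180e+02  1.7998e+02  2.6000e-01  1.1306e+02
  3.9600e+00 -9.7300e+00 -5.1600e+00 -2.1000e+00 -7.7000e-01  1.5000e-01
  5.5000e+01] push 10.504584272582674 lat -0.16233933157866565
```

Call:
arm_command(series=[[[0.2,0,0],0],[[0.4,0,0],0],[[0.6,0,0],0],[[0.6,0,0],0],[[0.6,0,0],0]])

```text
time_s: 17.1
tool_pos: [0.537, 0.2259, 0.1419]
tool_rot: [180.0, 0.3, 113.0]
force: [3.1, -10.9, -4.0]
grip_width: 0.0334
grasp_force: 55.0
```

Call:
arm_command(series=[[[0,0,0],0],[[0,0,0],0],[[0,0,0],0],[[0,0,0],0],[[0,0,0],0]])

```text
time_s: 17.6
tool_pos: [0.537, 0.2258, 0.1418]
tool_rot: [180.0, 0.3, 113.0]
force: [3.6, -10.5, -5.0]
grip_width: 0.0334
grasp_force: 55.0
```

Call:
arm_command(series=[[[0,0,0],0],[[0,0,0],0],[[0,0,0],0],[[0,0,0],0],[[0,0,0],0]])

```text
time_s: 18.1
tool_pos: [0.537, 0.2258, 0.1418]
tool_rot: [180.0, 0.3, 113.0]
force: [3.8, -10.9, -4.0]
grip_width: 0.0331
grasp_force: 55.0
```

Call:
arm_command(series=[[[0,0,0],0],[[0,0,0],0],[[0,0,0],0],[[0,0,0],0],[[0,0,0],0]])

```text
time_s: 18.6
tool_pos: [0.537, 0.2258, 0.1418]
tool_rot: [180.0, 0.3, 113.0]
force: [4.3, -9.7, -4.0]
grip_width: 0.0335
grasp_force: 55.0
```

Run:
```python
from st import *
p,d,m=st(10); cv2.imwrite("pics/w5.png",p)
q,_=viewer.read_camera("top"); cv2.imwrite("pics/t5.png",cv2.resize(q[100:320,100:470],None,fx=2,fy=2))
```

```text
t 19.1 [ 5.3698e+02  2.2583e+02  1.4183e+02  1.7998e+02  2.9000e-01  1.1304e+02
  4.2500e+00 -1.0230e+01 -4.9800e+00 -2.3100e+00 -8.3000e-01  1.6000e-01
  5.5000e+01] push 11.079521573719209 lat -0.09419139534424392
```

View pics/w5.png

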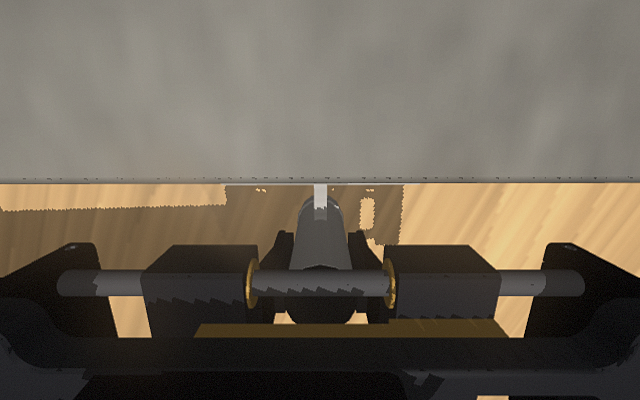

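View pics/t5.png

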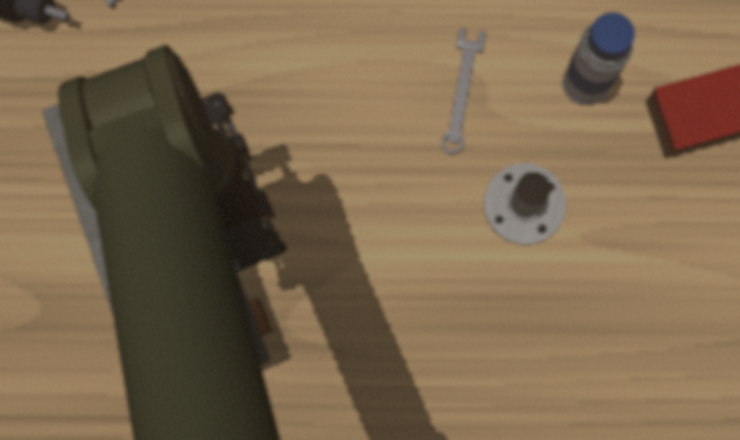

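In the wrist view the plate sits flush on the face along row 184. The top view shows the other things where they were. The push has held at about 11 N for over 2 s, so I'll hand in.

```bash
python3 -c "
from cell import env
print(env.sign_off())"
```

```text
the job is handed in; nothing more can be done
None
```

I handed the job in with the bracket still gripped at 55 N and pressed flat on the slab face at about 11 N, held over 2 s, with its holes an estimated 2 mm or less from the anchors and the other bench items not moved; the hand-in returned no verdict.

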